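# Fit the keyed selector switches into the instrument case

### The arm

A 6-joint arm with a two-finger parallel gripper is mounted at the origin on the work surface. World frame = base frame: x ahead of the robot, y to its left, z up, the work surface at z = 0. Lengths are in mm, angles in degrees, forces in N, time in s.
With the tool pointing down it reaches from about 250 to 775 mm from the base axis. Payload 8.9 kg.
Tool frame: the origin (TCP) lies on the mounting face of the last link; the fingertips stand 173 mm ahead of it and the grasp point (between the pads) lies 155 mm ahead of it; z points along the fingers, y is the direction in which the jaws open and shut (so a half turn about z gives the same grasp; the last joint's range is limited). The gripper opens to 85 mm and grips with 20 to 120 N. Pads are 22 mm wide; open, the fingers measure 114 mm over their backs; the gripper's body (76 mm by 85 mm) begins 54 mm behind the grasp point. The pads swing forward as they close: fully open they stand 13 mm farther back than shut.
Start: joints at [69.253, 16.656, -8.789, 64.555, 0, 82.019], TCP at [115.999, 512.024, 404.705] pointing down, gripper open.
Joint ranges: [-144.48, 144.48], [-52.06, 99.96], [-74.48, 78.29], [-112.23, 115.85], [-86.99, 84.42], [-180, 180]. Speed limits (degrees/s): [127.2, 127.2, 159.86, 180, 180, 180].

### API

Orientations are given as a 3x3 rotation matrix whose columns are the frame's x, y, z axes.
In Python, from plant import * gives the robot as it stands.
- The arm moves only by the shell command python3 -m crank 'ROWS' [FORCE]. ROWS is JSON, a list that holds one entry, the list of rows, each a list of 7 numbers: the turn, a rotation vector about the world's x, y, z in rad, then the shift along the world's x, y, z in m, then the opening, from 0 (shut) to 1 (fully open). In form: [[[ax, ay, az, tx, ty, tz, fingers], ...]]. A call has 1 to 12 rows; each row is the pose to reach, as a shift and turn from the pose commanded when the call began; what a row does not reach only later rows make up. A row lasts 1/12 s, in which the tool goes at most 41.7 mm and 7.16 degrees, less where a joint would pass 70% of its speed; a pose out of reach is approached as far as the arm can. A call with a gripper value outside its range is refused whole. The fingers move at their own pace and stop on an object; FORCE is the grip in N (left out, the last holds). Time passes only in rows, so rows that repeat a pose let the fingers close. It gives the time, the measured TCP pose, the force and the opening at its end, in the units of the state.
- state(): the state, without advancing time (a new reading comes with each control period).
- read_camera(name): name is "scene" or "top" or "wrist"; returns the picture (400x640x3 uint8, red, green, blue); there is no depth.
- get_calibration(name): a dict with "fx", "fy", "cx", "cy" (pixels), "R" (3x3) and "t" (3): a world point X has camera coordinates R X + t. Camera axes: x right, y down, z forward; pixel columns grow to the right and rows downward; lengths in mm; the calibration is good to about 2 mm. A picture is of the moment at which its call begins: read the wrist's pose just before it. get_calibration takes no time and is no camera call; for the wrist camera it gives the pose at the moment of the call.
- hand_in(): hands the job in, once; it reports no verdict.
The state is a dict: "t": time; "joints": joint angles; "qd": joint speeds; "tau": joint torques, N m; "tool_pos": TCP position; "tool_rot": TCP orientation; "ft_force": force on the tool from outside, world axes, zero at the start; "moment": the same for the moment, N m; "opening": finger opening in mm.
Only numpy, scipy, OpenCV 4.12 (cv2) and the standard library are available. Lean on these libraries where they do the work, as an engineer would, in place of code of your own. Each camera call takes 0.05 s, during which the arm holds its last target. There are 200 camera calls.

### The job

Clear the pressure gauge and the screwdriver off the spot behind the standing instrument case into the steel tool tray, then push the case over, without picking it up, so that it lies on its back with the drilled panel on top. Fit every selector switch on the bench into an opening of the panel, any opening, turning each so that its flat meets the flat of the opening and its bezel sits fully home on the panel; leave the meter, the mug and the roll of tape where they are.

Things in the scene. Friction and masses are not known exactly. Their poses are not given: they have to be found in the camera images.
- case: Empty hollow aluminium case, 200 x 130 x 60 mm, 0.6 to 1 kg, standing on end. Origin: centre of the end it stands on. z: along the 200 mm length, up at the start; y: along the 130 mm width; x: from drilled panel (x = -30 mm, 8 mm thick) to closed back (x = +30 mm). Lying on its back, x points down and the panel is on top, 60 mm up. The panel is solid along y = 0 and over the top 35 mm.
- gauge: Dial pressure gauge lying face up where the case will fall: black disc 58 mm across, 32 mm high, white dial, 0.13 to 0.25 kg. A 14 mm thick brass stem sticks out on its +x side to 58 mm from the centre, its middle 14 mm up. Origin: centre of the underside; z up.
- driver: Screwdriver lying where the case will fall, 150 mm long, 80 g. Origin: under its middle, on the bench; x runs from handle to blade. The black handle, 26 mm thick and 75 mm long, is the half at negative x, its axis 13 mm up; it balances about 30 mm from the origin in the handle. The blade is a 6 mm rod.
- tray: Steel tool tray fixed on the bench, 240 (x) x 200 (y) mm outside, 30 mm high, walls and floor 4 mm thick. Origin: centre of its underside; z up.
- hole1 (a point): Centre of the upper (as the case stands), y = +32 mm D-shaped opening, on the outer face of the case's panel; axes as the case's. 36 mm across, with one straight side (flat) 14 mm from the centre on the case's +z side. All four openings are alike, 90 mm apart along z and 64 mm along y.
- hole2 (a point): Centre of the upper, y = -32 mm D-shaped opening, on the outer face of the case's panel; axes as the case's. Same shape as hole1, its flat on the case's +z side.
- hole3 (a point): Centre of the lower, y = +32 mm D-shaped opening, on the outer face of the case's panel; axes as the case's. Same shape as hole1, its flat on the case's +z side.
- hole4 (a point): Centre of the lower, y = -32 mm D-shaped opening, on the outer face of the case's panel; axes as the case's. Same shape as hole1, its flat on the case's +z side.
- switch1: Selector switch standing on the bench, 120 g. Origin: centre of the bezel's underside, 14 mm up; z up. Metal shank below: D-shaped, 34 mm across, 14 mm long, flat 13 mm from the axis on the +x side. Bezel: steel, 44 mm across, 4 mm thick, cut straight on the +x side. On it a fixed bar handle, 36 mm (x) by 12 mm (y), top 22 mm above the origin, white line on its +x half. May be absent.
- switch2: Selector switch exactly like switch1, same frame; may be absent. Fully home, its bezel lies on the panel with its origin at the opening's point and its +x along the case's +z.
- switch3: Selector switch exactly like switch1, same frame; may be absent. Fully home, its bezel lies on the panel with its origin at the opening's point and its +x along the case's +z.
- switch4: Selector switch exactly like switch1, same frame; may be absent. Fully home, its bezel lies on the panel with its origin at the opening's point and its +x along the case's +z.
- meter: Digital multimeter lying on the bench beyond the work, 140 x 75 x 30 mm. Not part of the job: leave it alone. Origin: centre of the underside.
- mug: White mug, 76 mm across, 90 mm high. Not part of the job: leave it alone. Origin: centre of the underside.
- tape: Roll of white tape lying flat, 64 mm across, 18 mm high. Not part of the job: leave it alone. Origin: centre of the underside.

How it is judged:
By the outcome, as a careful person would: the job done as asked, in the order asked, and still so for the second after the job is handed in, with the robot touching nothing.
Of switch1, switch2, switch3, switch4 only 3 to 4 are there at a start; the rules pass over those that are not, and their reading is None.
At some moment in a run one of switch1, switch2, switch3, switch4 may be knocked a few centimetres aside while the robot is not near it.
It also fails if it takes over 200 s, if anything falls off the work surface, if the arm or the gripper's body presses on something with over 40 N, if the wrist force passes 120 N, or if a joint passes its speed limit or range.

## Working session

There is one attempt and no reset: what is moved stays moved. The work goes in short steps, Python scripts to look and compute and a shell command to move; the robot and the scene stay as the last step left them, time stands still between calls to the robot, and variables do not carry over. Pictures are saved under pics/ and viewed, about 12 in all and at most 16, crops included, and the job is handed in when it is done.

```bash
ls; mkdir -p pics; cat > h.py <<'E'
from plant import *
import numpy as np, cv2
def snap(name,fn):
    c=get_calibration(name); im=np.array(read_camera(name)); cv2.imwrite('pics/'+fn,im[:,:,::-1]); np.save('pics/'+fn+'.npy',im)
    return im,c
def ray(c,u,v,z):
    R=np.array(c['R']);t=np.array(c['t']);o=-R.T@t
    d=R.T@np.array([(u-c['cx'])/c['fx'],(v-c['cy'])/c['fy'],1]); return o+d*(z-o[2])/d[2]
def proj(c,X):
    p=np.array(c['R'])@np.array(X,float)+np.array(c['t']); return np.array([c['fx']*p[0]/p[2]+c['cx'],c['fy']*p[1]/p[2]+c['cy']])
E
python3 - <<'E'
from h import *
s=state();print(s['tool_pos'],s['tool_rot'],s['opening'],s['t'])
for n in('top','scene'):
    im,c=snap(n,n+'0.png');R=np.array(c['R']);print(n,-R.T@np.array(c['t']),R.round(2).tolist(),c['fx'])
E
```

```text
pics
[115.92136669 511.82794572 404.13631806] [[-9.75278651e-01  2.20978152e-01 -4.58094966e-04]
 [ 2.20978553e-01  9.75277924e-01 -1.20429786e-03]
 [ 1.80646393e-04 -1.27575515e-03 -9.99999170e-01]] 85.44161085782665 0.0
top [4.76004599e+02 1.03444663e+00 1.30273356e+03] [[-0.01, -1.0, 0.01], [-1.0, 0.01, -0.09], [0.09, -0.01, -1.0]] 503.6450363852824
scene [1152.27280681 -573.76117665  647.7690625 ] [[0.69, 0.72, -0.0], [0.4, -0.39, -0.83], [-0.6, 0.57, -0.56]] 425.9033954992576
```

View pics/top0.png

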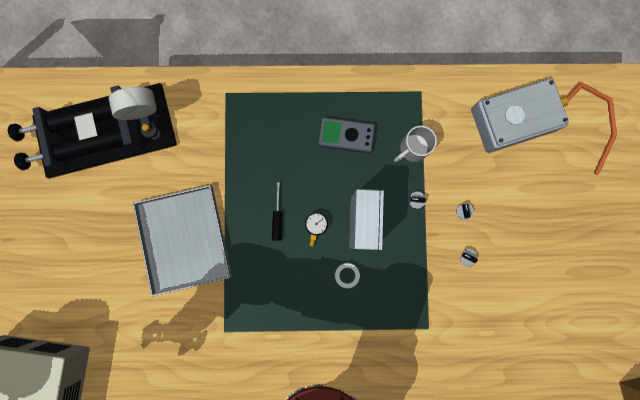

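View pics/scene0.png

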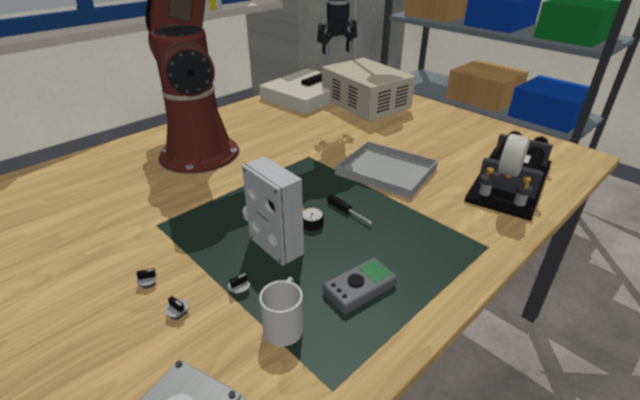

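The top view shows the driver at (277,215), gauge at (316,224), case top at (366,220) and tape at (347,275). There are three switches, at (418,200), (465,211) and (469,256), the mug at (420,140) and the tray at (182,240). The scene view also shows only three switches, with the panel facing −y. Next I'll measure these positions.

```bash
python3 - <<'E'
from h import *
im=np.load('pics/top0.png.npy'); c=get_calibration('top')
hsv=cv2.cvtColor(im,cv2.COLOR_RGB2HSV)
P=lambda n,u,v,z:print(n,(u,v),ray(c,u,v,z).round(0)[:2])
for n,u,v in(('A',351,190),('B',383,190),('C',383,249),('D',351,249)):P('case'+n,u,v,200)
P('gauge',316,223,32);P('stem',312.5,245,14)
P('drv blade',278.5,182,3);P('drv handle end',277,240.5,13);P('hmid',277,226,13)
for u,v in((134,203),(211,184),(230,277),(153,295)):P('tray',u,v,30)
for u,v in((418,200),(465,211),(469,256)):P('sw',u,v,20)
P('tape',347,275,18);P('mug',421,140,90);P('meter',348,134,30)
w=get_calibration('wrist');R=np.array(w['R']);print(-R.T@np.array(w['t']),R.round(3),w['fx'],w['cx'])
crop=im[170:300,255:485];cv2.imwrite('pics/crop1.png',cv2.resize(crop[:,:,::-1],None,fx=3.4,fy=3.4,interpolation=cv2.INTER_CUBIC))
E
```

```text
caseA (351, 190) [596. -74.]
caseB (383, 190) [ 595. -145.]
caseC (383, 249) [ 466. -142.]
caseD (351, 249) [467. -72.]
gauge (316, 223) [532.   4.]
stem (312.5, 245) [476.  13.]
drv blade (278.5, 182) [640. 100.]
drv handle end (277, 240.5) [489. 104.]
hmid (277, 226) [526. 104.]
tray (134, 203) [587. 462.]
tray (211, 184) [633. 269.]
tray (230, 277) [399. 220.]
tray (153, 295) [357. 410.]
sw (418, 200) [ 588. -258.]
sw (465, 211) [ 559. -378.]
sw (469, 256) [ 444. -384.]
tape (347, 275) [400. -73.]
mug (421, 140) [ 730. -256.]
meter (348, 134) [759. -81.]
[ 33.08047867 529.46039343 373.47721841] [[ 0.22   0.975 -0.001]
 [ 0.922 -0.208  0.328]
 [ 0.319 -0.073 -0.945]] 320.0023440993501 323.5768097637186
```

View pics/crop1.png

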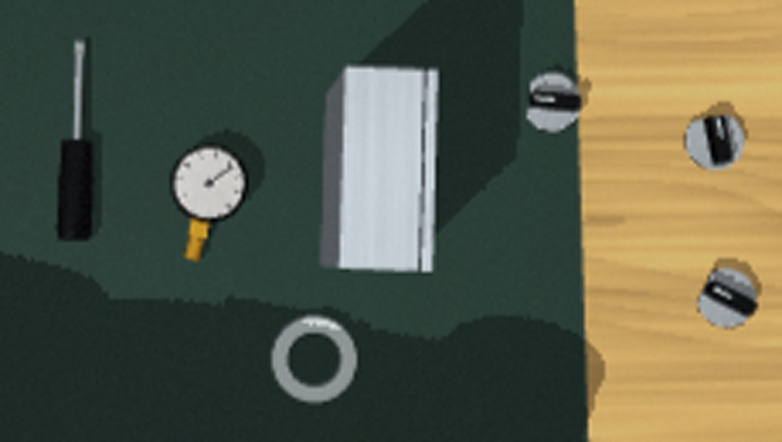

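Gauge first. The case stands at about x 466–596, y −145..−84, and will fall to about y +117. The tape at x ≤ 432 is clear of that.

```bash
python3 -m crank '[[[0,0,0,0.03,-0.03,0,1],[0,0,0,0.25,-0.3,0,1],[0,0,0,0.25,-0.3,0,1],[0,0,0,0.25,-0.3,0,1],[0,0,0,0.25,-0.3,0,1],[0,0,0,0.25,-0.3,0,1],[0,0,0,0.25,-0.3,0,1],[0,0,0,0.25,-0.3,0,1],[0,0,0,0.25,-0.3,0,1],[0,0,0,0.25,-0.3,0,1],[0,0,0,0.25,-0.3,0,1],[0,0,0,0.25,-0.3,0,1]]]' 40
python3 -m crank '[[[0,0,0,0.166,-0.207,-0.1,1],[0,0,0,0.166,-0.207,-0.1,1],[0,0,0,0.166,-0.207,-0.1,1],[0,0,0,0.166,-0.207,-0.1,1],[0,0,0,0.166,-0.207,-0.1,1],[0,0,0,0.166,-0.207,-0.1,1],[0,0,0,0.166,-0.207,-0.1,1],[0,0,0,0.166,-0.207,-0.1,1],[0,0,0,0.166,-0.207,-0.1,1],[0,0,0,0.166,-0.207,-0.1,1],[0,0,0,0.166,-0.207,-0.1,1]]]'
python3 - <<'E'
from h import *
im,c=snap('wrist','w1.png'); print(state()['tool_pos'],proj(c,[532,4,32]))
E
```

```text
t: 1.1
tool_pos: [366.4, 211.3, 404.5]
tool_rot: [[-0.975, 0.224, -0.001], [0.224, 0.975, -0.0], [0.001, -0.0, -1.0]]
ft_force: [-1.1, 0.8, -0.6]
opening: 85.5
t: 2.02
tool_pos: [531.4, 6.5, 305.1]
tool_rot: [[-0.976, 0.219, -0.0], [0.219, 0.976, 0.0], [0.0, 0.0, -1.0]]
ft_force: [-1.1, -0.7, 0.8]
opening: 85.5
[531.4692021    6.47946557 305.22437171] [321.78205634 195.53362724]
```

View pics/w1.png

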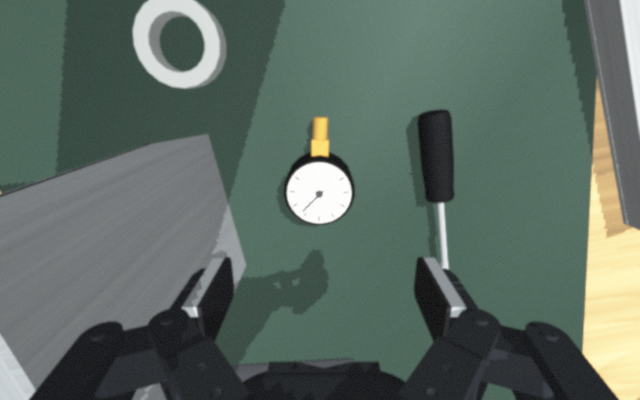

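The dial is at (320,193) against a predicted (322,196), so the measurement agrees. I'll descend and grip.

```bash
python3 -m crank '[[[0,0,0,0,-0.001,-0.04,1],[0,0,0,0,-0.001,-0.08,1],[0,0,0,0,-0.001,-0.11,1],[0,0,0,0,-0.001,-0.127,1],[0,0,0,0,-0.001,-0.127,1],[0,0,0,0,-0.001,-0.127,0.5],[0,0,0,0,-0.001,-0.127,0.5],[0,0,0,0,-0.001,-0.127,0.4],[0,0,0,0,-0.001,-0.127,0.4],[0,0,0,0,-0.001,-0.127,0.4],[0,0,0,0,-0.001,-0.127,0.4],[0,0,0,0,-0.001,-0.127,0.4]]]' 40
python3 -m crank '[[[0,0,0,0,0,0.02,0.4],[0,0,0,0,0,0.05,0.4],[0,0,0,0,0,0.08,0.4],[0,0,0.1,-0.001,0.03,0.08,0.4],[0,0,0.2,-0.003,0.07,0.08,0.4],[0,0,0.3,-0.005,0.11,0.08,0.4],[0,0,0.4,-0.008,0.15,0.08,0.4],[0,0,0.44,-0.01,0.19,0.08,0.4],[0,0,0.44,-0.01,0.23,0.08,0.4],[0,0,0.44,-0.01,0.27,0.08,0.4],[0,0,0.44,-0.01,0.305,0.08,0.4],[0,0,0.44,-0.01,0.305,0.08,0.4]]]'
python3 -m crank '[[[0,0,0,0,0,-0.03,0.4],[0,0,0,0,0,-0.055,0.4],[0,0,0,0,0,-0.07,0.4],[0,0,0,0,0,-0.073,0.4],[0,0,0,0,0,-0.073,0.4]]]'
```

```text
t: 3.07
tool_pos: [532.8, 4.2, 179.8]
tool_rot: [[-0.975, 0.221, 0.003], [0.221, 0.975, -0.0], [-0.003, 0.001, -1.0]]
ft_force: [-1.9, 0.2, 5.5]
opening: 57.0
t: 4.07
tool_pos: [521.6, 314.9, 259.5]
tool_rot: [[-0.975, -0.221, 0.003], [-0.22, 0.975, 0.004], [-0.004, 0.003, -1.0]]
ft_force: [-0.7, -2.4, -0.6]
opening: 56.9
t: 4.48
tool_pos: [521.8, 309.0, 185.1]
tool_rot: [[-0.976, -0.216, -0.0], [-0.216, 0.976, -0.0], [0.0, -0.0, -1.0]]
ft_force: [-0.7, 0.0, -1.5]
opening: 56.8
```

```bash
python3 -m crank '[[[0,0,0,0,0,-0.002,0.6],[0,0,0,0,0,-0.002,0.85],[0,0,0,0,0,-0.002,0.85],[0,0,0,0,0,0.03,0.85],[0,0,0,0,0,0.07,0.85],[0,0,0,0,0,0.1,0.85],[0,0,-0.1,0.003,-0.04,0.1,0.85],[0,0,-0.22,0.006,-0.08,0.1,0.85],[0,0,-0.22,0.009,-0.12,0.1,0.85],[0,0,-0.22,0.013,-0.16,0.1,0.85],[0,0,-0.22,0.013,-0.195,0.1,0.85],[0,0,-0.22,0.013,-0.205,0.1,0.85]]]'
python3 -m crank '[[[0,0,0,0,0,0,0.7],[0,0,0,0,0,0,0.7]]]'
python3 - <<'E'
from h import *
im,c=snap('wrist','w2.png'); print(state()['tool_pos'],state()['opening'],proj(c,[535,103.5,13]))
hsv=cv2.cvtColor(im,cv2.COLOR_RGB2HSV)
m=(im.max(2)<50).astype(np.uint8);m[260:]=0
n,l,s,ce=cv2.connectedComponentsWithStats(m)
for i in range(1,n):
    if s[i,4]>500: print(s[i],ce[i],ray(c,*ce[i],13))
E
```

```text
t: 5.48
tool_pos: [535.3, 100.0, 285.7]
tool_rot: [[-1.0, 0.006, 0.001], [0.006, 1.0, -0.001], [-0.001, -0.001, -1.0]]
ft_force: [0.1, 0.7, 0.2]
opening: 72.5
t: 5.65
tool_pos: [535.3, 103.8, 285.4]
tool_rot: [[-1.0, 0.004, 0.001], [0.004, 1.0, 0.0], [-0.001, 0.0, -1.0]]
ft_force: [-0.6, 0.5, 0.3]
opening: 60.0
[535.18639141 104.59027263 285.21189719] 59.80425920136368 [324.17116868 194.01623255]
[ 308  135   33   96 2719] [322.89959544 181.81721221] [524.79343778 102.52507946  13.        ]
[ 544  141   84   72 2042] [569.03330069 169.39471107] [515.36410756 294.37980081  13.        ]
```

View pics/w2.png

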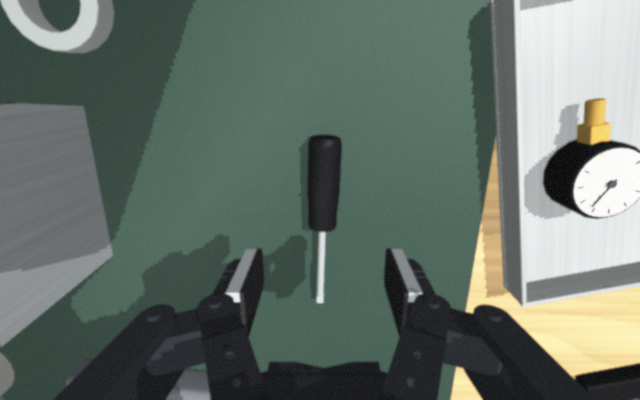

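The gauge sits in the tray and the driver is centred under the gripper. Grip it and place it in the tray.

```bash
python3 -m crank '[[[0,0,0,-0.001,-0.001,-0.04,0.7],[0,0,0,-0.001,-0.001,-0.08,0.7],[0,0,0,-0.001,-0.001,-0.1,0.7],[0,0,0,-0.001,-0.001,-0.108,0.7],[0,0,0,-0.001,-0.001,-0.108,0.4],[0,0,0,-0.001,-0.001,-0.108,0.1],[0,0,0,-0.001,-0.001,-0.108,0.1],[0,0,0,-0.001,-0.001,-0.108,0.1],[0,0,0,-0.001,-0.001,-0.108,0.1],[0,0,0,-0.001,-0.001,-0.09,0.1],[0,0,0,-0.001,-0.001,-0.05,0.1],[0,0,0,-0.001,-0.001,-0.028,0.1]]]' 40
python3 -m crank '[[[0,0,0,-0.01,0.04,0.0,0.1],[0,0,0.1,-0.02,0.08,0.0,0.1],[0,0,0.2,-0.03,0.12,0,0.1],[0,0,0.21,-0.045,0.16,0,0.1],[0,0,0.21,-0.06,0.20,0,0.1],[0,0,0.21,-0.07,0.24,0,0.1],[0,0,0.21,-0.079,0.27,0,0.1],[0,0,0.21,-0.079,0.28,0,0.1],[0,0,0.21,-0.079,0.28,-0.02,0.1],[0,0,0.21,-0.079,0.28,-0.05,0.1],[0,0,0.21,-0.079,0.28,-0.07,0.1],[0,0,0.21,-0.079,0.28,-0.074,0.1]]]'
python3 -m crank '[[[0,0,0,0,0,0,0.1],[0,0,0,0,0,0,0.4],[0,0,0,0,0,0,0.4],[0,0,0,0,0,0.03,0.4],[0,0,0,0,0,0.07,0.4],[0,0,0,0,0,0.11,0.4],[0,0,0,0,0,0.15,0.4],[0,0,0,0,0,0.19,0.4],[0,0,0,0,0,0.22,0.2],[0,0,0,0,0,0.22,0],[0,0,0,0,0,0.22,0]]]'
python3 - <<'E'
from h import *
im,c=snap('top','t2.png'); cv2.imwrite('pics/t2c.png',cv2.resize(im[100:310,110:490,::-1],None,fx=2.1,fy=2.1,interpolation=cv2.INTER_CUBIC))
E
```

```text
t: 6.7
tool_pos: [534.4, 103.0, 259.8]
tool_rot: [[-1.0, 0.003, 0.002], [0.003, 1.0, -0.0], [-0.002, -0.0, -1.0]]
ft_force: [2.0, 0.7, -0.2]
opening: 23.0
t: 7.7
tool_pos: [454.3, 382.4, 181.5]
tool_rot: [[-0.979, -0.206, -0.002], [-0.206, 0.979, -0.001], [0.002, -0.0, -1.0]]
ft_force: [-10.0, -5.4, 31.6]
opening: 23.5
t: 8.62
tool_pos: [455.5, 383.1, 405.5]
tool_rot: [[-0.979, -0.205, 0.004], [-0.205, 0.979, 0.003], [-0.005, 0.002, -1.0]]
ft_force: [0.2, -0.2, -0.3]
opening: 0.5
```

View pics/t2c.png

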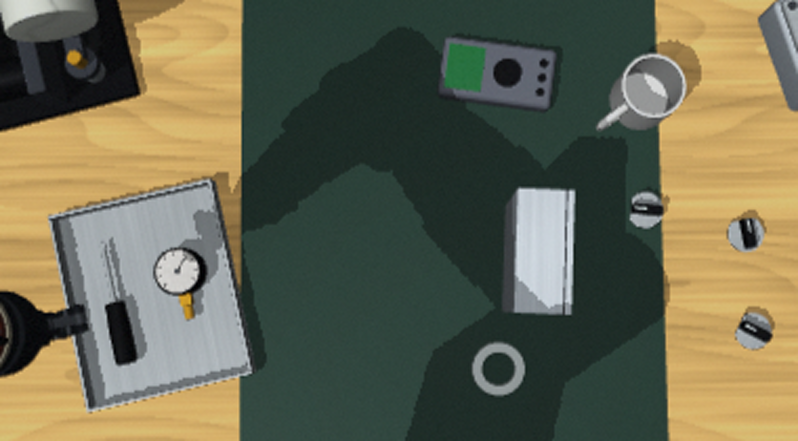

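Both items are in the tray. Next I'll go over the case to its panel side with the fingers shut.

```bash
python3 -m crank '[[[0,0,0,0,-0.02,0.01,0],[0,0,0,0.01,-0.06,0.015,0],[0,0,-0.21,0.05,-0.4,0.015,0],[0,0,-0.21,0.05,-0.4,0.015,0],[0,0,-0.21,0.05,-0.4,0.015,0],[0,0,-0.21,0.05,-0.4,0.015,0],[0,0,-0.21,0.05,-0.4,0.015,0],[0,0,-0.21,0.05,-0.4,0.015,0],[0,0,-0.21,0.05,-0.4,0.015,0],[0,0,-0.21,0.05,-0.4,0.015,0],[0,0,-0.21,0.05,-0.4,0.015,0],[0,0,-0.21,0.05,-0.4,0.015,0]]]'
python3 -m crank '[[[0,0,0,0.01,-0.04,0,0],[0,0,0,0.025,-0.18,0,0],[0,0,0,0.025,-0.18,0,0],[0,0,0,0.025,-0.18,0,0],[0,0,0,0.025,-0.18,0,0],[0,0,0,0.025,-0.18,0,0],[0,0,0,0.025,-0.18,-0.02,0],[0,0,0,0.025,-0.18,-0.05,0],[0,0,0,0.025,-0.18,-0.066,0],[0,0,0,0.025,-0.18,-0.066,0],[0,0,0,0.025,-0.18,-0.066,0]]]'
python3 - <<'E'
from h import *
im,c=snap('wrist','w3.png'); print(state()['tool_pos'],state()['ft_force'])
E
```

```text
t: 9.67
tool_pos: [504.8, -19.8, 416.4]
tool_rot: [[-1.0, 0.007, -0.002], [0.007, 1.0, -0.0], [0.002, -0.0, -1.0]]
ft_force: [-0.1, 0.2, 0.2]
opening: 0.0
t: 10.58
tool_pos: [529.7, -195.2, 351.1]
tool_rot: [[-1.0, 0.001, -0.002], [0.001, 1.0, 0.002], [0.002, 0.002, -1.0]]
ft_force: [0.4, -0.4, 1.0]
opening: -0.3
[ 530.21008998 -195.73149164  352.19991878] [-0.41705342  0.91373358  1.38650655]
```

View pics/w3.png

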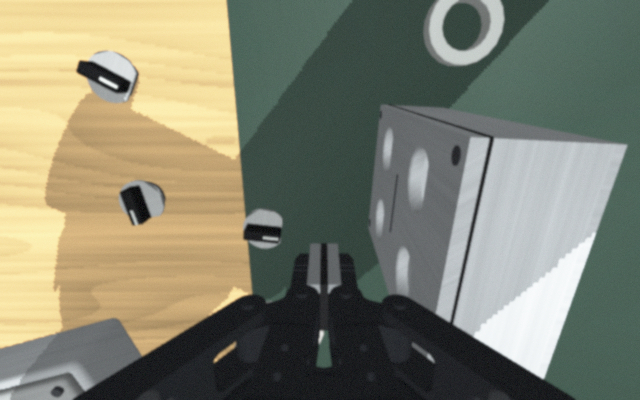

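```bash
python3 -m crank '[[[0,0,0,0,0.012,0,0],[0,0,0,0,0.022,0,0],[0,0,0,0,0.03,0,0],[0,0,0,0,0.036,0,0],[0,0,0,0,0.042,0,0],[0,0,0,0,0.048,0,0],[0,0,0,0,0.054,0,0],[0,0,0,0.001,0.06,0,0],[0,0,0,0.001,0.066,0,0],[0,0,0,0.001,0.072,0,0],[0,0,0,0.001,0.078,0,0],[0,0,0,0.001,0.082,0,0]]]'
python3 -m crank '[[[0,0,0,0,0.005,0,0],[0,0,0,0,0.010,0,0],[0,0,0,0,0.015,0,0],[0,0,0,0,0.02,0,0]]]'
```

```text
t: 11.63
tool_pos: [530.9, -114.2, 351.6]
tool_rot: [[-1.0, 0.003, -0.0], [0.003, 1.0, 0.0], [0.0, 0.0, -1.0]]
ft_force: [0.1, 0.2, -0.2]
opening: -0.3
t: 11.97
tool_pos: [530.9, -94.5, 351.6]
tool_rot: [[-1.0, 0.003, -0.0], [0.003, 1.0, 0.0], [0.0, 0.0, -1.0]]
ft_force: [0.5, -0.2, 0.5]
opening: 0.1
```

```bash
python3 - <<'E'
from h import *
im,c=snap('top','t4.png'); cv2.imwrite('pics/t4c.png',cv2.resize(im[100:310,110:490,::-1],None,fx=2.1,fy=2.1,interpolation=cv2.INTER_CUBIC))
E
```

```text
(no output)
```

View pics/t4c.png

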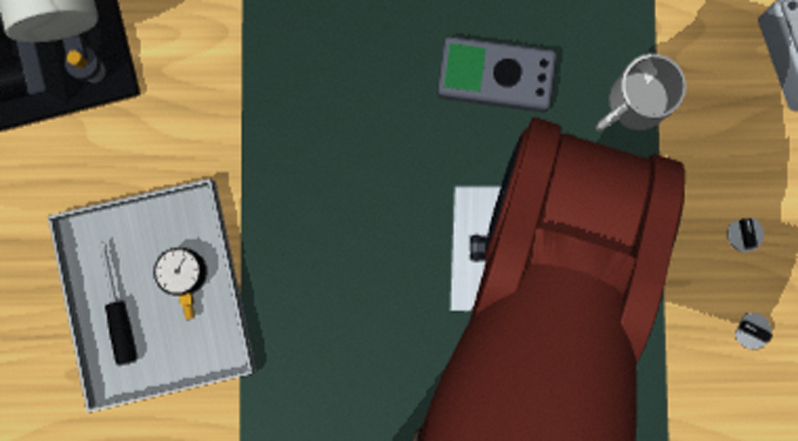

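The case is tilted about 18°, close to its tipping point, so I'll push on.

```bash
python3 -m crank '[[[0,0,0,0,0.006,0,0],[0,0,0,0,0.012,0,0],[0,0,0,0,0.018,0,0],[0,0,0,0,0.024,0,0],[0,0,0,0,0.03,0,0],[0,0,0,0,0.03,0.01,0],[0,0,0,0,0.03,0.04,0],[0,0,0,0,0.03,0.07,0],[0,0,0,0,0.03,0.07,0]]]'
python3 - <<'E'
from h import *
im,c=snap('top','t5.png'); cv2.imwrite('pics/t5c.png',cv2.resize(im[100:310,110:490,::-1],None,fx=2.1,fy=2.1,interpolation=cv2.INTER_CUBIC))
im,c=snap('wrist','w5.png'); print(state()['tool_pos'])
E
```

```text
t: 12.77
tool_pos: [532.2, -65.2, 427.7]
tool_rot: [[-1.0, 0.003, 0.008], [0.003, 1.0, -0.002], [-0.008, -0.002, -1.0]]
ft_force: [0.6, -1.2, 0.3]
opening: 0.1
[531.39221112 -65.07719583 423.43512818]
```

View pics/w5.png

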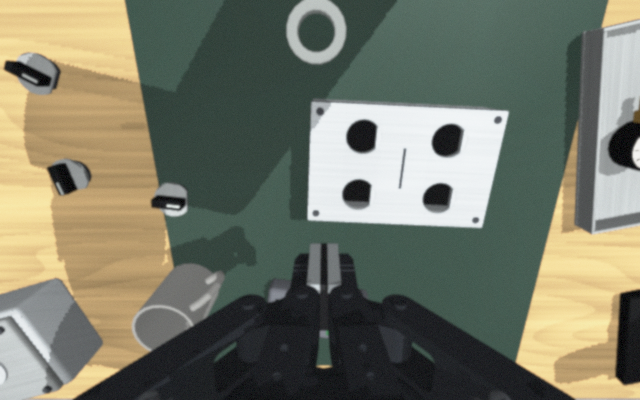

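The case is lying on its back with the panel up and all the flats toward +y. Now I'll measure the holes and switches roughly from this view and check joint 6.

```bash
cat >> h.py <<'E'
def rect(im,c,z,cen,half=40,s=4):
    # top-down picture of plane z: col grows with world x, row with world y, s px/mm
    n=int(2*half*s)
    q=np.float32([[0,0],[n,0],[n,n],[0,n]]); w=[(cen[0]-half+a/s,cen[1]-half+b/s,z) for a,b in q]
    H=cv2.getPerspectiveTransform(np.float32([proj(c,X) for X in w]),q)
    return cv2.warpPerspective(im,H,(n,n),flags=cv2.INTER_CUBIC)
def hole(im,c,cen,z=60,half=26,s=6):
    g=cv2.cvtColor(rect(im,c,z,cen,half,s),cv2.COLOR_RGB2GRAY)
    bord=np.median(np.r_[g[:8].ravel(),g[-8:].ravel()]); m=(g<bord*0.72).astype(np.uint8)
    cs=cv2.findContours(m,cv2.RETR_EXTERNAL,cv2.CHAIN_APPROX_NONE)[0]; k=max(cs,key=cv2.contourArea)
    (x,y),r=cv2.minEnclosingCircle(k); b=cv2.boundingRect(k)
    return np.array([cen[0]-half+x/s,cen[1]-half+y/s]),2*r/s,(b[2]/s,b[3]/s)
E
python3 - <<'E'
from h import *
s=state();print(s['joints'],s['tool_pos'])
im=np.load('pics/w5.png.npy');c=get_calibration('wrist')
for u,v in((362,136),(448,140),(358,194),(438,197)):
    print(hole(im,c,ray(c,u,v,60)[:2]))
for u,v in((312,100),(509,110),(482,228),(307,220)):print(ray(c,u,v,60).round(1))
for u,v in((170,200),(70,177),(35,73)):print('sw',ray(c,u,v,30).round(0))
E
```

```text
[-1.48064942e+01  1.71506223e+01 -5.25015362e+00  6.74163058e+01
 -6.14543987e-03 -1.46491646e+01] [531.39221112 -65.07719583 423.43512818]
(array([500.53466866, -25.68867995]), 36.013427734375, (35.666666666666664, 32.166666666666664))
(array([504.85915611,  63.43293821]), 36.014305114746094, (35.5, 32.166666666666664))
(array([563.89544459, -28.80202563]), 35.921722412109375, (35.333333333333336, 32.0))
(array([568.23552143,  60.32299514]), 35.853118896484375, (35.0, 32.166666666666664))
[464.2 -77.7  60. ]
[474.3 120.8  60. ]
[605.3 114.7  60. ]
[595.  -85.2  60. ]
sw [ 582. -252.   30.]
sw [ 553. -366.   30.]
sw [ 438. -372.   30.]
```

Holes measure 36.0 mm across and 32 mm on the flat side, as given. Spacing comes out 1% short. The case's z axis is about 2.8° off world +y. I'll hover over the nearest switch with tool x along its heading.

```bash
python3 -m crank '[[[0,0,-1.57,0.054,-0.19,-0.12,0.4],[0,0,-1.57,0.054,-0.19,-0.12,0.4],[0,0,-1.57,0.054,-0.19,-0.12,0.4],[0,0,-1.57,0.054,-0.19,-0.12,0.4],[0,0,-1.57,0.054,-0.19,-0.12,0.4],[0,0,-1.57,0.054,-0.19,-0.12,0.4],[0,0,-1.57,0.054,-0.19,-0.12,0.4],[0,0,-1.57,0.054,-0.19,-0.12,0.4],[0,0,-1.57,0.054,-0.19,-0.12,0.4],[0,0,-1.57,0.054,-0.19,-0.12,0.4],[0,0,-1.57,0.054,-0.19,-0.12,0.4],[0,0,-1.57,0.054,-0.19,-0.12,0.4]]]'
python3 -m crank '[[[0,0,-0.1,0,0,0,0.4],[0,0,-0.1,0,0,0,0.4],[0,0,-0.1,0,0,0,0.4]]]'
python3 - <<'E'
from h import *
im,c=snap('wrist','w6.png'); s=state(); print(s['tool_pos'],s['tool_rot'].tolist() if hasattr(s['tool_rot'],'tolist') else s['tool_rot'])
t=np.array(s['tool_pos']);r=rect(im,c,18,t[:2],50,5)
cv2.imwrite('pics/w6b.png',np.hstack([cv2.resize(im[:,:,::-1],(500,312)).repeat(1,0),])) 
big=np.zeros((500,800,3),np.uint8);big[:250,:400]=cv2.resize(im,(400,250));big[:400,400:]=cv2.resize(r,(400,400));cv2.imwrite('pics/w6b.png',big[:,:,::-1])
E
```

```text
t: 13.87
tool_pos: [584.6, -254.9, 300.7]
tool_rot: [[-0.062, 0.998, -0.002], [0.998, 0.062, 0.001], [0.001, -0.002, -1.0]]
ft_force: [0.2, 0.4, -0.1]
opening: 33.9
t: 14.12
tool_pos: [584.7, -254.9, 301.0]
tool_rot: [[0.029, 1.0, -0.001], [1.0, -0.029, 0.001], [0.001, -0.001, -1.0]]
ft_force: [0.3, 0.3, 0.1]
opening: 34.1
[ 584.76570288 -254.88264259  301.13971794] [[0.028402166963830872, 0.9995961426665534, -0.0009319216202393644], [0.9995964548194339, -0.02840169003940686, 0.0005210713244111277], [0.0004943927369364782, -0.0009463451025169093, -0.9999994300032218]]
```

View pics/w6b.png

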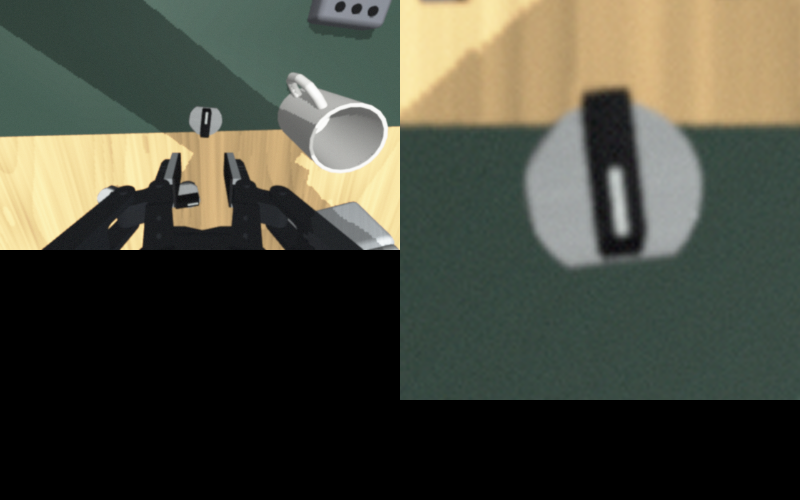

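```bash
cat >> h.py <<'E'
def switch(im,c,cen,z0=0,s=6,half=34):
    # bezel top at z0+18, handle top at z0+36 ; z0=0 on the bench
    for _ in range(2):
        r=rect(im,c,z0+18,cen,half,s); h=cv2.cvtColor(r,cv2.COLOR_RGB2HSV)
        m=((h[...,1]<45)&(h[...,2]>95)).astype(np.uint8); m=cv2.morphologyEx(m,cv2.MORPH_OPEN,np.ones((5,5)))
        n,l,st,ce=cv2.connectedComponentsWithStats(m); a=np.array([st[i,4]/s/s*np.exp(-np.linalg.norm(ce[i]-half*s)/s/15) for i in range(1,n)])
        keep=[i for i in range(1,n) if st[i,4]>60*s*s/2 and np.linalg.norm(ce[i]-half*s)<24*s]
        pts=np.argwhere(np.isin(l,keep))[:,::-1].astype(np.float32)
        (x,y),rad=cv2.minEnclosingCircle(cv2.convexHull(pts)); bez=np.array(cen)-half+np.array([x,y])/s
        cen=bez
    r=rect(im,c,z0+36,cen,half,s); v=r.max(2)
    m=(v<70).astype(np.uint8); yy,xx=np.mgrid[:len(m),:len(m)]; m[(xx-half*s)**2+(yy-half*s)**2>(24*s)**2]=0
    m=cv2.morphologyEx(m,cv2.MORPH_CLOSE,np.ones((25,25)))
    k=max(cv2.findContours(m,cv2.RETR_EXTERNAL,cv2.CHAIN_APPROX_NONE)[0],key=cv2.contourArea)
    R=cv2.minAreaRect(k); b=cv2.boxPoints(R); e=max((b[1]-b[0],b[2]-b[1]),key=np.linalg.norm); e/=np.linalg.norm(e)
    mm=np.zeros_like(m); cv2.drawContours(mm,[k],-1,1,-1); mm=cv2.erode(mm,np.ones((13,13)))
    w=np.argwhere((mm>0)&(v>120))[:,::-1]
    sgn=np.sign(((w-np.array(R[0]))@e).mean()) if len(w) else 0
    e=e*sgn if sgn else e
    return dict(bez=bez.round(1),d=round(2*rad/s,1),bar=(np.array(cen)-half+np.array(R[0])/s).round(1),size=tuple(np.round(np.array(R[1])/s,1)),head=round(float(np.degrees(np.arctan2(e[1],e[0]))),1),nw=len(w))
E
python3 - <<'E'
from h import *
im=np.load('pics/w6.png.npy');c=get_calibration('wrist')
print(switch(im,c,(586,-256)))
X=state()['tool_pos'];print(X)
# finger-tip midline check: closed-finger picture w5 columns
E
```

```text
{'bez': array([ 588.5, -257.6]), 'd': 46.1, 'bar': array([ 588.2, -255.1]), 'size': (np.float64(38.3), np.float64(11.0)), 'head': 83.2, 'nw': 1701}
[ 584.76570288 -254.88264259  301.13971794]
```

```bash
python3 -m crank '[[[0,0,-0.089,0.0035,-0.0015,-0.03,0.4],[0,0,-0.089,0.0035,-0.0015,-0.07,0.4],[0,0,-0.089,0.0035,-0.0015,-0.1,0.4],[0,0,-0.089,0.0035,-0.0015,-0.107,0.4],[0,0,-0.089,0.0035,-0.0015,-0.107,0.4],[0,0,-0.089,0.0035,-0.0015,-0.107,0.1],[0,0,-0.089,0.0035,-0.0015,-0.107,0.0],[0,0,-0.089,0.0035,-0.0015,-0.107,0.0],[0,0,-0.089,0.0035,-0.0015,-0.107,0.0],[0,0,-0.089,0.0035,-0.0015,-0.107,0.0],[0,0,-0.089,0.0035,-0.0015,-0.107,0.0]]]' 40
python3 -m crank '[[[0,0,0,0,0,0,0.4],[0,0,0,0,0,0,0.4],[0,0,0,0,0,0.03,0.4],[0,0,0,0,0,0.07,0.4],[0,0,0,0,0,0.1,0.4],[0,0,0,0,0,0.107,0.4],[0,0,0,0,0,0.107,0.4],[0,0,0,0,0,0.107,0.4]]]'
python3 - <<'E'
from h import *
im,c=snap('wrist','w7.png'); s=state(); T=np.array(s['tool_rot']);p=np.array(s['tool_pos']);print(p,np.degrees(np.arctan2(T[1,0],T[0,0])))
d=switch(im,c,(588,-256));print(d)
for k in('bez','bar'):print(k,(np.r_[d[k],0]-np.r_[p[:2],0])@T)
E
```

```text
t: 15.08
tool_pos: [588.8, -256.7, 195.6]
tool_rot: [[0.12, 0.993, 0.001], [0.993, -0.12, -0.001], [-0.001, 0.001, -1.0]]
ft_force: [-1.0, -0.3, 6.4]
opening: 10.9
t: 15.75
tool_pos: [588.3, -256.4, 301.2]
tool_rot: [[0.121, 0.993, -0.0], [0.993, -0.121, 0.0], [0.0, -0.0, -1.0]]
ft_force: [-0.5, 0.6, -0.1]
opening: 34.1
[ 588.03768928 -256.20704337  300.28573759] 83.06876873279018
{'bez': array([ 588.6, -257.9]), 'd': 46.0, 'bar': array([ 588.8, -255.2]), 'size': (np.float64(37.9), np.float64(10.6)), 'head': 83.3, 'nw': 1689}
bez [-1.61272498  0.76250002 -0.00270859]
bar [ 1.09167736e+00  6.35212112e-01 -3.07932057e-04]
```

```bash
python3 -m crank '[[[0,0,0,0,0,-0.03,0.4],[0,0,0,0,0,-0.07,0.4],[0,0,0,0,0,-0.1,0.4],[0,0,0,0,0,-0.106,0.4],[0,0,0,0,0,-0.106,0.2],[0,0,0,0,0,-0.106,0.0],[0,0,0,0,0,-0.106,0.0],[0,0,0,0,0,-0.106,0.0],[0,0,0,0,0,-0.106,0.0],[0,0,0,0,0,-0.09,0.0],[0,0,0,0,0,-0.05,0.0],[0,0,0,0,0,-0.01,0.0]]]' 60
python3 -m crank '[[[0,0,0,0,0.01,0.02,0],[0,0,0,-0.002,0.04,0.053,0],[0,0,0.02,-0.004,0.08,0.053,0],[0,0,0.04,-0.006,0.12,0.053,0],[0,0,0.068,-0.01,0.16,0.053,0],[0,0,0.068,-0.013,0.20,0.053,0],[0,0,0.068,-0.016,0.24,0.053,0],[0,0,0.068,-0.02,0.28,0.053,0],[0,0,0.068,-0.02,0.305,0.053,0],[0,0,0.068,-0.02,0.316,0.053,0],[0,0,0.068,-0.02,0.316,0.053,0],[0,0,0.068,-0.02,0.316,0.053,0]]]'
python3 - <<'E'
from h import *
cen=np.array([568.2,60.3])
for i in range(2):
    im,c=snap('wrist',f'w8_{i}.png'); s=state(); T=np.array(s['tool_rot']);p=np.array(s['tool_pos']);print(p,np.degrees(np.arctan2(T[1,0],T[0,0])),s['opening'])
    h,d,b=hole(im,c,cen);print(h,d,b,(np.r_[h,0]-np.r_[p[:2],0])@T)
    for k in((504.9,63.4),(500.5,-25.7),(563.9,-28.8)):
        try: print(hole(im,c,k))
        except Exception as e: print(e)
E
```

```text
t: 16.8
tool_pos: [587.6, -256.0, 291.5]
tool_rot: [[0.121, 0.993, -0.003], [0.993, -0.121, 0.002], [0.002, -0.004, -1.0]]
ft_force: [1.1, -0.4, -0.9]
opening: 10.5
t: 17.8
tool_pos: [568.6, 59.5, 344.9]
tool_rot: [[0.052, 0.999, 0.0], [0.999, -0.052, -0.001], [-0.001, 0.0, -1.0]]
ft_force: [-0.6, -0.1, -1.2]
opening: 10.1
[568.64222714  58.75680103 344.77845266] 86.95000462068097 10.342699660382019
[571.01668091  61.60588531] 36.06345876057943 (36.0, 31.333333333333332) [ 2.97138642e+00  2.21949845e+00 -1.14488096e-03]
(array([507.41884715,  64.65618744]), 36.189048767089844, (35.833333333333336, 31.166666666666668))
(array([503.10755666, -25.26947072]), 34.96334584554037, (34.833333333333336, 30.5))
(array([562.31666667, -32.70053813]), 50.215301513671875, (27.333333333333332, 46.666666666666664))
[568.67956895  58.35955247 344.73082344] 86.90054750202164 10.574785912430958
[571.03977509  61.59408518] 36.02279408772787 (35.833333333333336, 31.166666666666668) [ 3.35741545e+00  2.18186495e+00 -1.32054928e-03]
(array([507.34972229,  64.61417236]), 36.10497283935547, (36.0, 31.166666666666668))
(array([503.03263346, -25.4865626 ]), 35.40660603841146, (35.0, 31.0))
(array([562.98333333, -31.15309347]), 52.373260498046875, (26.666666666666668, 48.666666666666664))
```

View pics/w8_1.png

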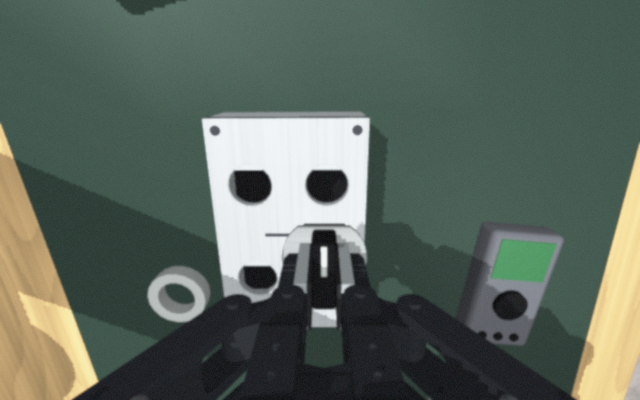

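The switch is held at about (324,255) and hole1/hole2 are clear at (328,185) and (250,186). Before inserting, I'll check the in-hand lateral bias.

```bash
python3 - <<'E'
from h import *
im=np.load('pics/w8_1.png.npy');c=get_calibration('wrist');s=state();T=np.array(s['tool_rot']);p=np.array(s['tool_pos'])
zb=p[2]-195.5+18
for r in(235,245,252):print(r,im[r,270:380].max(1).tolist())
for u,v in((282,250),(367,250),(300,227),(349,227)):print((ray(c,u,v,zb)-np.r_[p[:2],zb])@T)
E
```

```text
235 [122, 121, 123, 122, 119, 121, 119, 121, 122, 121, 122, 124, 121, 122, 123, 119, 122, 122, 144, 179, 201, 212, 214, 215, 216, 215, 218, 216, 215, 215, 215, 215, 215, 212, 216, 216, 216, 216, 215, 216, 202, 165, 106, 48, 24, 21, 19, 24, 25, 25, 18, 22, 24, 25, 19, 16, 17, 25, 21, 13, 21, 13, 19, 23, 27, 67, 121, 154, 172, 176, 187, 208, 217, 219, 219, 218, 218, 218, 220, 219, 220, 218, 219, 219, 220, 219, 220, 207, 188, 169, 177, 183, 187, 173, 140, 99, 71, 65, 71, 70, 65, 67, 70, 66, 70, 69, 70, 69, 69, 69]
245 [237, 237, 238, 241, 239, 241, 240, 238, 236, 238, 239, 239, 235, 222, 214, 218, 218, 216, 216, 215, 215, 215, 218, 216, 217, 215, 218, 215, 204, 180, 149, 138, 137, 137, 136, 135, 136, 136, 129, 110, 72, 43, 29, 25, 33, 35, 34, 33, 32, 36, 43, 56, 65, 68, 69, 60, 54, 45, 32, 39, 36, 31, 37, 28, 25, 24, 23, 57, 79, 102, 107, 106, 109, 116, 120, 131, 136, 139, 145, 155, 158, 158, 157, 160, 163, 177, 193, 200, 204, 208, 213, 218, 216, 205, 162, 110, 78, 68, 67, 69, 68, 70, 67, 69, 68, 70, 67, 65, 67, 68]
252 [238, 236, 237, 239, 239, 240, 240, 238, 236, 236, 236, 227, 193, 185, 204, 212, 213, 206, 196, 187, 184, 184, 183, 182, 183, 182, 180, 173, 159, 143, 136, 135, 136, 136, 137, 136, 137, 135, 120, 86, 53, 31, 30, 33, 33, 30, 32, 33, 31, 59, 131, 210, 240, 245, 245, 241, 211, 136, 69, 36, 36, 38, 31, 30, 36, 28, 32, 48, 81, 120, 134, 135, 136, 136, 137, 133, 136, 135, 134, 137, 132, 135, 132, 131, 133, 133, 137, 135, 137, 145, 163, 188, 198, 200, 198, 177, 129, 87, 71, 70, 67, 67, 69, 65, 68, 65, 70, 70, 67, 66]
[ 1.53149573e+00 -2.17279225e+01 -3.32607593e-03]
[1.55322598e+00 2.22178330e+01 1.93121983e-03]
[ 1.45970743e+01 -1.21186496e+01 -8.33101212e-03]
[ 1.46105801e+01  1.25596424e+01 -5.37932546e-03]
```

```bash
python3 - <<'E'
from h import *
from scipy.optimize import least_squares
s=state();T=np.array(s['tool_rot']);p=np.array(s['tool_pos'])
c8=get_calibration('wrist')
# rebuild calibration for w7: same camera in tool frame
def cal(c,pa,Ta,pb,Tb):
    R=np.array(c['R']);t=np.array(c['t']);M=Ta@Tb.T   # world_a = pa + M (world_b - pb)
    return dict(c,R=R@M,t=t+R@(pa-M@pb))
a=np.radians(83.07);T7=np.array([[np.cos(a),np.sin(a),0],[np.sin(a),-np.cos(a),0],[0,0,-1.]])
p7=np.array([588.04,-256.2,300.3])
# put both in the tool frame (x=tool x, y=tool y, z=height above bench for w7)
I=np.diag([1.,-1,-1])
out=[]
for f,pp,TT,z in(('w7.png',p7,T7,18),('w8_1.png',p,T,p[2]-177.5)):
    cc=cal(c8,p,T,np.array([0,0,pp[2]]),I)
    r=rect(np.load(f'pics/{f}.npy'),cc,z,(0,0),32,6)
    for k in range(0,385,60):
        r[12+k-0 if 0 else min(k+12,383),::6]=(255,0,0); r[::6,min(k+12,383)]=(255,0,0)
    out.append(r)
cv2.imwrite('pics/cmp.png',np.hstack(out)[:,:,::-1])
E
```

```text
(no output)
```

View pics/cmp.png

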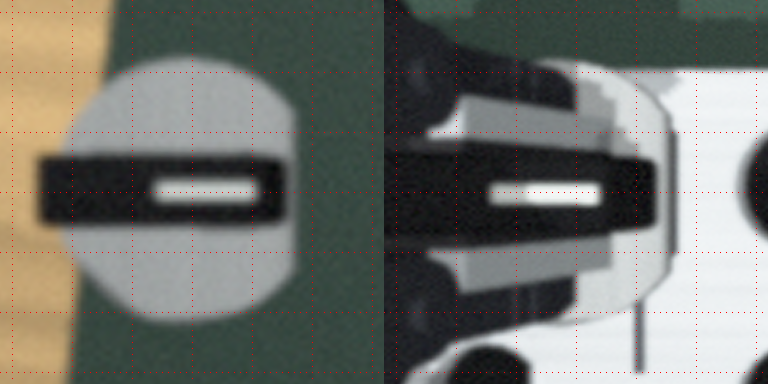

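The in-hand bezel is 44 mm wide with lateral bias ~0.3 mm, and its flat is slightly back. Aim +4.3 along and +1.75 across in tool axes, then descend and feel for contact.

```bash
python3 -m crank '[[[0,0,0.006,0.002,0.0042,-0.03,0],[0,0,0.006,0.002,0.0042,-0.06,0],[0,0,0.006,0.002,0.0042,-0.08,0],[0,0,0.006,0.002,0.0042,-0.084,0],[0,0,0.006,0.002,0.0042,-0.084,0],[0,0,0.006,0.002,0.0042,-0.087,0],[0,0,0.006,0.002,0.0042,-0.09,0],[0,0,0.006,0.002,0.0042,-0.092,0],[0,0,0.006,0.002,0.0042,-0.093,0]]]'
python3 - <<'E'
from h import *
im,c=snap('wrist','w9.png');s=state();print(s['tool_pos'],s['ft_force'],s['moment'])
E
```

```text
t: 18.65
tool_pos: [570.8, 63.6, 252.3]
tool_rot: [[0.047, 0.999, 0.001], [0.999, -0.047, -0.0], [0.0, 0.001, -1.0]]
ft_force: [-0.1, 0.6, -1.5]
opening: 9.9
[570.67386675  63.70234178 252.04717322] [ 0.2891187  -0.39625854 -1.43551168] [-0.06024395  0.00601371 -0.03166799]
```

No contact force 3 mm below the panel top, so it is entering.

```bash
python3 -m crank '[[[0,0,0,0,0,-0.002,0],[0,0,0,0,0,-0.004,0],[0,0,0,0,0,-0.006,0],[0,0,0,0,0,-0.008,0],[0,0,0,0,0,-0.0095,0],[0,0,0,0,0,-0.0105,0],[0,0,0,0,0,-0.0105,0]]]'
```

```text
t: 19.28
tool_pos: [570.4, 63.7, 240.9]
tool_rot: [[0.047, 0.999, -0.0], [0.999, -0.047, 0.0], [0.0, -0.0, -1.0]]
ft_force: [-0.5, 0.4, -1.4]
opening: 10.4
```

```bash
python3 -m crank '[[[0,0,0,0,0,-0.001,0],[0,0,0,0,0,-0.0015,0],[0,0,0,0,0,-0.0015,0]]]'
python3 -m crank '[[[0,0,0,0,0,-0.0008,0],[0,0,0,0,0,-0.0008,0]]]'
```

```text
t: 19.53
tool_pos: [570.6, 63.7, 240.1]
tool_rot: [[0.047, 0.999, 0.0], [0.999, -0.047, -0.0], [0.0, 0.0, -1.0]]
ft_force: [-1.0, 0.4, 3.7]
opening: 10.3
t: 19.7
tool_pos: [570.5, 63.8, 240.1]
tool_rot: [[0.047, 0.999, 0.001], [0.999, -0.047, -0.0], [-0.0, 0.001, -1.0]]
ft_force: [-4.0, 0.4, 13.3]
opening: 10.3
```

Home at z ≈ 240, and force appears only there. I'll release and go to the second switch.

```bash
python3 -m crank '[[[0,0,0,0,0,0.0005,0.4],[0,0,0,0,0,0.0005,0.4],[0,0,0,0,0,0.0005,0.4],[0,0,0,0,0,0.03,0.4],[0,0,0,0,0,0.06,0.4],[0,0,0,0,-0.03,0.06,0.4],[0,0,-1.31,-0.012,-0.441,0.06,0.4],[0,0,-1.31,-0.012,-0.441,0.06,0.4],[0,0,-1.31,-0.012,-0.441,0.06,0.4],[0,0,-1.31,-0.012,-0.441,0.06,0.4],[0,0,-1.31,-0.012,-0.441,0.06,0.4],[0,0,-1.31,-0.012,-0.441,0.06,0.4]]]'
python3 -m crank '[[[0,0,-0.5,-0.005,-0.205,0,0.4],[0,0,-0.5,-0.005,-0.205,0,0.4],[0,0,-0.5,-0.005,-0.205,0,0.4],[0,0,-0.5,-0.005,-0.205,0,0.4],[0,0,-0.5,-0.005,-0.205,0,0.4],[0,0,-0.5,-0.005,-0.205,0,0.4],[0,0,-0.5,-0.005,-0.205,0,0.4],[0,0,-0.5,-0.005,-0.205,0,0.4],[0,0,-0.5,-0.005,-0.205,0,0.4],[0,0,-0.5,-0.005,-0.205,0,0.4]]]'
python3 - <<'E'
from h import *
im,c=snap('wrist','w10.png'); s=state(); T=np.array(s['tool_rot']);p=np.array(s['tool_pos']);print(p,np.degrees(np.arctan2(T[1,0],T[0,0])))
d=switch(im,c,(559,-377));print(d)
for k in('bez','bar'):print(k,(np.r_[d[k],0]-np.r_[p[:2],0])@T)
E
```

```text
t: 20.7
tool_pos: [562.8, -218.2, 298.8]
tool_rot: [[0.72, 0.694, 0.0], [0.694, -0.72, 0.0], [0.0, 0.0, -1.0]]
ft_force: [1.2, -0.1, -0.6]
opening: 34.1
t: 21.53
tool_pos: [558.6, -419.8, 299.0]
tool_rot: [[0.962, 0.272, -0.0], [0.272, -0.962, 0.0], [-0.0, -0.0, -1.0]]
ft_force: [0.9, -0.3, 0.2]
opening: 34.2
[ 558.60790182 -419.89921581  299.14570801] 15.78211542409775
{'bez': array([ 557.8, -380.3]), 'd': 44.4, 'bar': array([ 560.3, -381. ]), 'size': (np.float64(37.9), np.float64(12.1)), 'head': 9.6, 'nw': 1564}
bez [ 9.99274377e+00 -3.83261745e+01  4.22854566e-03]
bar [ 1.22081152e+01 -3.69726128e+01  4.10089898e-03]
```

```bash
python3 -m crank '[[[0,0,-0.108,0.0005,0.0395,0,0.4],[0,0,-0.108,0.0005,0.0395,0,0.4],[0,0,-0.108,0.0005,0.0395,0,0.4],[0,0,-0.108,0.0005,0.0395,0,0.4]]]'
cat > m.py <<'E'
from h import *
import sys
def toolcal(c,p,T,h):
    R=np.array(c['R']);t=np.array(c['t']);M=T@np.diag([1.,-1,-1]);return dict(c,R=R@M,t=t+R@(p-M@np.array([0,0,h])))
def bezel_edges(im,c,p,T,z):
    "lateral width ends (tool y) and flat position (tool x) of the bezel, tool frame"
    r=rect(im,toolcal(c,p,T,p[2]),z,(0,0),32,6); return r
im,c=snap('wrist',sys.argv[1]+'.png'); s=state(); T=np.array(s['tool_rot']);p=np.array(s['tool_pos']);print(p,np.degrees(np.arctan2(T[1,0],T[0,0])))
d=switch(im,c,(float(sys.argv[2]),float(sys.argv[3])));print(d)
for k in('bez','bar'):print(k,((np.r_[d[k],0]-np.r_[p[:2],0])@T).round(2))
cv2.imwrite('pics/'+sys.argv[1]+'b.png',bezel_edges(im,c,p,T,18)[:,:,::-1])
E
python3 m.py w11 558.5 -380.5
```

```text
t: 21.92
tool_pos: [559.1, -380.9, 299.5]
tool_rot: [[0.986, 0.167, 0.001], [0.167, -0.986, -0.001], [0.0, 0.001, -1.0]]
ft_force: [-0.7, -0.6, -0.3]
opening: 33.9
[ 559.0897687  -381.52901136  299.45816256] 9.593029970436328
{'bez': array([ 557.6, -380.2]), 'd': 44.4, 'bar': array([ 560.5, -379.9]), 'size': (np.float64(38.0), np.float64(10.6)), 'head': 9.7, 'nw': 1427}
bez [-1.25 -1.56 -0.  ]
bar [ 1.66 -1.37 -0.  ]
```

View pics/w11b.png

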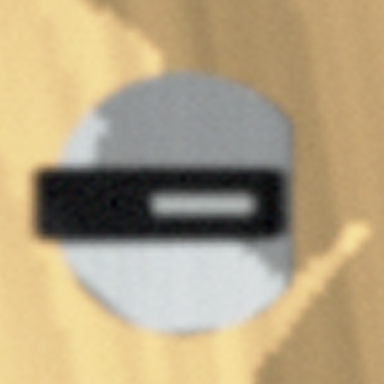

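```bash
python3 -m crank '[[[0,0,0,-0.0003,0.0019,-0.03,0.4],[0,0,0,-0.0003,0.0019,-0.07,0.4],[0,0,0,-0.0003,0.0019,-0.1,0.4],[0,0,0,-0.0003,0.0019,-0.1045,0.4],[0,0,0,-0.0003,0.0019,-0.1045,0.2],[0,0,0,-0.0003,0.0019,-0.1045,0.0],[0,0,0,-0.0003,0.0019,-0.1045,0.0],[0,0,0,-0.0003,0.0019,-0.1045,0.0],[0,0,0,-0.0003,0.0019,-0.1045,0.0],[0,0,0,-0.0003,0.0019,-0.09,0.0],[0,0,0,-0.0003,0.0019,-0.05,0.0],[0,0,0,-0.0003,0.0019,-0.01,0.0]]]' 60
python3 -m crank '[[[0,0,0.1,0,0.02,0.02,0],[0,0,0.22,0.001,0.06,0.04,0],[0,0,0.34,0.002,0.1,0.055,0],[0,0,0.46,0.003,0.14,0.055,0],[0,0,0.58,0.004,0.18,0.055,0],[0,0,0.7,0.005,0.22,0.055,0],[0,0,0.82,0.006,0.26,0.055,0],[0,0,0.94,0.007,0.3,0.055,0],[0,0,1.06,0.008,0.33,0.055,0],[0,0,1.18,0.008,0.353,0.055,0],[0,0,1.3,0.008,0.353,0.055,0],[0,0,1.356,0.008,0.353,0.055,0]]]'
python3 -m crank '[[[0,0,0,0,0,0,0],[0,0,0,0,0,0,0]]]'
cat > m2.py <<'E'
from h import *
import sys
n=sys.argv[1]; cen=np.array([float(a) for a in sys.argv[2:4]])
im,c=snap('wrist',n+'.png'); s=state(); T=np.array(s['tool_rot']);p=np.array(s['tool_pos']);print(p,np.degrees(np.arctan2(T[1,0],T[0,0])),s['opening'])
h,d,b=hole(im,c,cen);print('hole',h,d,b,((np.r_[h,0]-np.r_[p[:2],0])@T).round(2))
ref=np.load('pics/w8_1.png.npy')
for q in(ref,im):
    g=cv2.cvtColor(q,cv2.COLOR_RGB2GRAY).astype(int)
    print([g[216:240,u].tolist() for u in(312,340)])
    print(g[252,276:292].tolist(),g[252,360:378].tolist())
cv2.imwrite('pics/'+n+'b.png',np.hstack([ref[150:300,230:430],im[150:300,230:430]]).repeat(2,0).repeat(2,1)[:,:,::-1])
E
python3 m2.py w12 566.4 -27.5
```

```text
t: 22.97
tool_pos: [557.7, -379.2, 288.7]
tool_rot: [[0.986, 0.165, -0.003], [0.165, -0.986, 0.002], [-0.002, -0.003, -1.0]]
ft_force: [1.3, -1.0, -0.6]
opening: 10.1
t: 23.97
tool_pos: [566.3, -25.0, 344.6]
tool_rot: [[0.039, 0.999, 0.001], [0.999, -0.039, -0.0], [-0.0, 0.001, -1.0]]
ft_force: [-0.5, -0.0, -1.1]
opening: 10.7
t: 24.13
tool_pos: [566.4, -26.7, 344.3]
tool_rot: [[0.051, 0.999, 0.001], [0.999, -0.051, -0.0], [-0.0, 0.001, -1.0]]
ft_force: [0.8, 0.6, -1.1]
opening: 10.4
[566.40156208 -26.95487268 344.22175032] 87.04116199821888 10.120456474047224
hole [566.53185628 -28.27483114] 36.21732076009115 (36.166666666666664, 31.666666666666668) [-1.31  0.2   0.  ]
[[242, 240, 241, 241, 241, 239, 225, 172, 105, 101, 136, 170, 190, 198, 182, 160, 137, 122, 111, 104, 100, 89, 84, 73], [241, 241, 240, 241, 240, 238, 225, 170, 107, 100, 135, 169, 192, 207, 212, 210, 212, 211, 202, 185, 177, 172, 161, 160]]
[238, 235, 234, 233, 232, 223, 190, 183, 202, 210, 211, 204, 194, 186, 183, 182] [161, 185, 196, 197, 197, 174, 126, 83, 66, 64, 61, 62, 64, 60, 61, 60, 64, 65]
[[231, 231, 231, 227, 202, 137, 97, 121, 156, 177, 175, 155, 130, 111, 101, 84, 78, 76, 70, 68, 66, 63, 56, 53], [229, 227, 227, 222, 198, 134, 96, 125, 157, 184, 198, 198, 194, 188, 186, 182, 165, 151, 149, 149, 149, 148, 146, 145]]
[55, 55, 57, 58, 70, 103, 142, 177, 196, 196, 196, 193, 182, 173, 171, 169] [141, 150, 150, 151, 149, 137, 107, 90, 79, 81, 81, 82, 78, 81, 82, 78, 80, 73]
```

View pics/w12b.png

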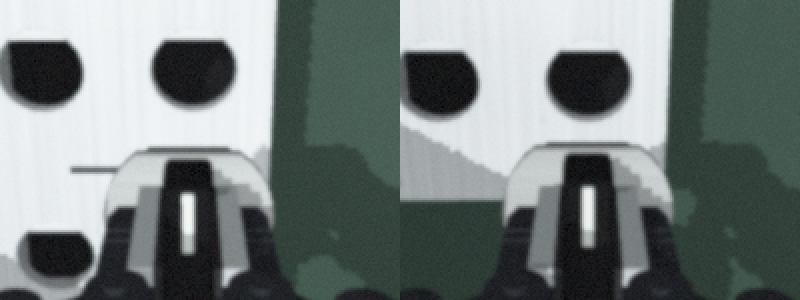

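In-hand, this switch sits 1.3 mm further along than the first one did. The hole measurement and dead reckoning agree on a target of TCP (566.2, −27.4).

```bash
python3 -m crank '[[[0,0,0.005,-0.0002,-0.0005,-0.03,0],[0,0,0.005,-0.0002,-0.0005,-0.06,0],[0,0,0.005,-0.0002,-0.0005,-0.08,0],[0,0,0.005,-0.0002,-0.0005,-0.084,0],[0,0,0.005,-0.0002,-0.0005,-0.084,0],[0,0,0.005,-0.0002,-0.0005,-0.087,0],[0,0,0.005,-0.0002,-0.0005,-0.09,0],[0,0,0.005,-0.0002,-0.0005,-0.092,0],[0,0,0.005,-0.0002,-0.0005,-0.093,0]]]'
```

```text
t: 24.93
tool_pos: [566.5, -27.3, 251.5]
tool_rot: [[0.044, 0.999, 0.001], [0.999, -0.044, -0.0], [-0.0, 0.001, -1.0]]
ft_force: [0.5, 0.7, -1.4]
opening: 10.1
```

No contact, so it has entered. I'll go on down to the seat.

```bash
python3 -m crank '[[[0,0,0,0,0,-0.002,0],[0,0,0,0,0,-0.004,0],[0,0,0,0,0,-0.006,0],[0,0,0,0,0,-0.008,0],[0,0,0,0,0,-0.0095,0],[0,0,0,0,0,-0.0105,0],[0,0,0,0,0,-0.0105,0]]]'
python3 -m crank '[[[0,0,0,0,0,-0.001,0],[0,0,0,0,0,-0.001,0]]]'
```

```text
t: 25.52
tool_pos: [566.1, -27.2, 240.7]
tool_rot: [[0.044, 0.999, -0.0], [0.999, -0.044, -0.0], [-0.0, -0.0, -1.0]]
ft_force: [-1.6, 0.5, 2.4]
opening: 10.3
t: 25.68
tool_pos: [566.1, -27.3, 240.5]
tool_rot: [[0.044, 0.999, 0.0], [0.999, -0.044, -0.0], [-0.0, 0.0, -1.0]]
ft_force: [-5.3, 0.2, 14.5]
opening: 10.3
```

```bash
python3 -m crank '[[[0,0,0,0,0,0.0005,0.4],[0,0,0,0,0,0.0005,0.4],[0,0,0,0,0,0.0005,0.4],[0,0,0,0,0,0.03,0.4],[0,0,0,0,0,0.06,0.4],[0,0,0,-0.01,-0.03,0.06,0.4],[0,0,-0.1,-0.02,-0.06,0.06,0.4],[0,0,-0.2,-0.033,-0.096,0.06,0.4],[0,0,-0.3,-0.046,-0.132,0.06,0.4],[0,0,-0.4,-0.058,-0.168,0.06,0.4],[0,0,-0.426,-0.07,-0.204,0.06,0.4],[0,0,-0.426,-0.08,-0.234,0.06,0.4]]]'
python3 -m crank '[[[0,0,0,-0.012,-0.035,0,0.4],[0,0,0,-0.024,-0.07,0,0.4],[0,0,0,-0.034,-0.1,0,0.4],[0,0,0,-0.042,-0.122,0,0.4],[0,0,0,-0.042,-0.122,0,0.4],[0,0,0,-0.042,-0.122,0,0.4]]]'
python3 m.py w13 444 -384
```

```text
t: 26.68
tool_pos: [485.2, -263.5, 299.4]
tool_rot: [[0.455, 0.89, 0.0], [0.89, -0.455, -0.0], [-0.0, 0.0, -1.0]]
ft_force: [0.4, 0.4, 0.4]
opening: 34.2
t: 27.18
tool_pos: [443.6, -384.3, 299.0]
tool_rot: [[0.455, 0.891, -0.0], [0.891, -0.455, 0.0], [0.0, -0.0, -1.0]]
ft_force: [0.8, -0.2, 0.1]
opening: 33.9
[ 444.00047322 -383.27501113  299.04595013] 63.01514134056883
{'bez': array([ 439.7, -384.3]), 'd': 44.5, 'bar': array([ 441. , -382.1]), 'size': (np.float64(38.4), np.float64(11.2)), 'head': 61.0, 'nw': 1648}
bez [-2.86 -3.37  0.  ]
bar [-0.31 -3.21  0.  ]
```

```bash
python3 -m crank '[[[0,0,-0.035,-0.0041,0.0003,-0.03,0.4],[0,0,-0.035,-0.0041,0.0003,-0.07,0.4],[0,0,-0.035,-0.0041,0.0003,-0.1,0.4],[0,0,-0.035,-0.0041,0.0003,-0.104,0.4],[0,0,-0.035,-0.0041,0.0003,-0.104,0.2],[0,0,-0.035,-0.0041,0.0003,-0.104,0.0],[0,0,-0.035,-0.0041,0.0003,-0.104,0.0],[0,0,-0.035,-0.0041,0.0003,-0.104,0.0],[0,0,-0.035,-0.0041,0.0003,-0.104,0.0],[0,0,-0.035,-0.0041,0.0003,-0.09,0.0],[0,0,-0.035,-0.0041,0.0003,-0.05,0.0],[0,0,-0.035,-0.0041,0.0003,-0.01,0.0]]]' 60
python3 -m crank '[[[0,0,0.05,0.003,0.02,0.02,0],[0,0,0.1,0.01,0.06,0.04,0],[0,0,0.15,0.017,0.1,0.055,0],[0,0,0.2,0.024,0.14,0.055,0],[0,0,0.25,0.031,0.18,0.055,0],[0,0,0.3,0.038,0.22,0.055,0],[0,0,0.35,0.045,0.26,0.055,0],[0,0,0.4,0.052,0.3,0.055,0],[0,0,0.461,0.058,0.335,0.055,0],[0,0,0.461,0.062,0.355,0.055,0],[0,0,0.461,0.0623,0.3587,0.055,0],[0,0,0.461,0.0623,0.3587,0.055,0]]]'
python3 -m crank '[[[0,0,0,0,0,0,0],[0,0,0,0,0,0,0]]]'
python3 m2.py w14 502.7 -25.3
```

```text
t: 28.23
tool_pos: [439.5, -382.3, 289.9]
tool_rot: [[0.484, 0.875, -0.002], [0.875, -0.484, 0.002], [0.001, -0.003, -1.0]]
ft_force: [0.9, -1.3, -0.6]
opening: 9.8
t: 29.23
tool_pos: [502.4, -23.1, 345.0]
tool_rot: [[0.042, 0.999, 0.001], [0.999, -0.042, -0.0], [-0.0, 0.001, -1.0]]
ft_force: [-0.2, -0.7, -0.8]
opening: 10.4
t: 29.4
tool_pos: [502.3, -25.3, 344.6]
tool_rot: [[0.045, 0.999, 0.0], [0.999, -0.045, -0.0], [-0.0, 0.0, -1.0]]
ft_force: [-0.5, -0.4, -1.3]
opening: 10.1
[502.31967461 -25.42525338 344.56690742] 87.37772615193343 10.26465132797489
hole [502.58901265 -24.9217982 ] 36.268900553385414 (36.166666666666664, 31.5) [ 0.52  0.25 -0.  ]
[[242, 240, 241, 241, 241, 239, 225, 172, 105, 101, 136, 170, 190, 198, 182, 160, 137, 122, 111, 104, 100, 89, 84, 73], [241, 241, 240, 241, 240, 238, 225, 170, 107, 100, 135, 169, 192, 207, 212, 210, 212, 211, 202, 185, 177, 172, 161, 160]]
[238, 235, 234, 233, 232, 223, 190, 183, 202, 210, 211, 204, 194, 186, 183, 182] [161, 185, 196, 197, 197, 174, 126, 83, 66, 64, 61, 62, 64, 60, 61, 60, 64, 65]
[[231, 232, 233, 229, 212, 158, 99, 101, 137, 167, 182, 174, 154, 126, 109, 103, 93, 86, 78, 76, 69, 67, 65, 66], [230, 229, 229, 227, 206, 158, 107, 110, 142, 173, 196, 201, 204, 206, 204, 202, 196, 189, 181, 164, 152, 152, 150, 148]]
[55, 61, 56, 58, 65, 86, 126, 165, 188, 200, 201, 201, 193, 182, 172, 170] [146, 149, 147, 149, 137, 114, 85, 73, 73, 76, 79, 79, 80, 81, 82, 81, 75, 71]
```

Target TCP is (502.2, −24.0). Now insert the third switch.

```bash
python3 -m crank '[[[0,0,0,-0.0001,0.0014,-0.03,0],[0,0,0,-0.0001,0.0014,-0.06,0],[0,0,0,-0.0001,0.0014,-0.08,0],[0,0,0,-0.0001,0.0014,-0.084,0],[0,0,0,-0.0001,0.0014,-0.084,0],[0,0,0,-0.0001,0.0014,-0.087,0],[0,0,0,-0.0001,0.0014,-0.09,0],[0,0,0,-0.0001,0.0014,-0.092,0],[0,0,0,-0.0001,0.0014,-0.093,0]]]'
```

```text
t: 30.2
tool_pos: [502.6, -23.0, 251.9]
tool_rot: [[0.044, 0.999, 0.001], [0.999, -0.044, -0.0], [-0.0, 0.001, -1.0]]
ft_force: [-0.3, 1.2, -1.9]
opening: 10.5
```

```bash
python3 -m crank '[[[0,0,0,-0.0003,-0.0006,-0.002,0],[0,0,0,-0.0003,-0.0006,-0.004,0],[0,0,0,-0.0003,-0.0006,-0.006,0],[0,0,0,-0.0003,-0.0006,-0.008,0],[0,0,0,-0.0003,-0.0006,-0.0095,0],[0,0,0,-0.0003,-0.0006,-0.0105,0],[0,0,0,-0.0003,-0.0006,-0.0105,0]]]'
python3 -m crank '[[[0,0,0,0,0,-0.001,0],[0,0,0,0,0,-0.001,0]]]'
```

```text
t: 30.78
tool_pos: [502.0, -23.4, 242.4]
tool_rot: [[0.044, 0.999, 0.001], [0.999, -0.044, -0.0], [-0.0, 0.001, -1.0]]
ft_force: [-7.0, 2.1, 21.6]
opening: 10.2
t: 30.95
tool_pos: [502.0, -23.4, 242.3]
tool_rot: [[0.044, 0.999, 0.001], [0.999, -0.044, -0.0], [-0.0, 0.001, -1.0]]
ft_force: [-10.8, 2.1, 35.9]
opening: 10.3
```

```bash
python3 -m crank '[[[0,0,0,0,0,0.001,0],[0,0,0,0,0,0.001,0.3],[0,0,0,0,0,0.001,0.3],[0,0,0,0,0,0.001,0.3],[0,0,0,0,0,0.03,0.3],[0,0,0,0,0,0.06,0.3],[0,0,0,0.01,0.01,0.09,0.3],[0,0,0,0.02,0.02,0.11,0.3],[0,0,0,0.03,0.03,0.11,0.3],[0,0,0,0.03,0.04,0.11,0.3],[0,0,0,0.03,0.04,0.11,0.3]]]'
python3 - <<'E'
from h import *
im,c=snap('wrist','w15.png');print(state()['tool_pos'])
for n,(z) in dict(a=60).items():
    r=rect(im,c,64,(534,18),75,4)
cv2.imwrite('pics/w15b.png',r[:,:,::-1])
for k in((566,-29),(502,-26),(570,61)):
    try:print(switch(im,c,k,z0=46))
    except Exception as e:print(k,e)
E
```

```text
t: 31.87
tool_pos: [531.7, 17.9, 349.2]
tool_rot: [[0.043, 0.999, -0.001], [0.999, -0.043, 0.001], [0.001, -0.001, -1.0]]
ft_force: [-0.1, -0.1, -0.3]
opening: 25.5
[531.25523044  17.24707727 348.82465692]
{'bez': array([565.8, -29.2]), 'd': 95.9, 'bar': array([567.2, -28.9]), 'size': (np.float64(14.2), np.float64(48.0)), 'head': 99.9, 'nw': 2030}
{'bez': array([502.2, -26.2]), 'd': 95.7, 'bar': array([502.9, -26.2]), 'size': (np.float64(48.0), np.float64(11.7)), 'head': 87.8, 'nw': 0}
{'bez': array([569.8,  60.8]), 'd': 95.9, 'bar': array([569.4,  62. ]), 'size': (np.float64(34.7), np.float64(12.3)), 'head': 87.5, 'nw': 2019}
```

View pics/w15.png

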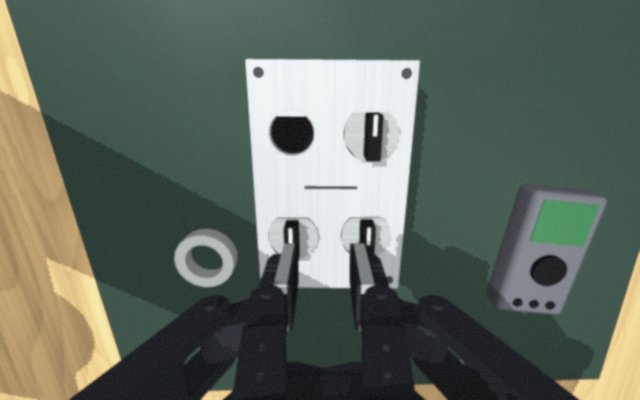

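Three switches look flat on the panel. To confirm seating height, I'll touch the third one's handle with the shut fingertips (home would be contact at TCP ≈ 255).

```bash
python3 -m crank '[[[0,0,0,-0.0295,-0.043,-0.02,0],[0,0,0,-0.0295,-0.043,-0.04,0],[0,0,0,-0.0295,-0.043,-0.06,0],[0,0,0,-0.0295,-0.043,-0.08,0],[0,0,0,-0.0295,-0.043,-0.088,0],[0,0,0,-0.0295,-0.043,-0.088,0],[0,0,0,-0.0295,-0.043,-0.091,0],[0,0,0,-0.0295,-0.043,-0.093,0],[0,0,0,-0.0295,-0.043,-0.094,0],[0,0,0,-0.0295,-0.043,-0.094,0]]]'
python3 -m crank '[[[0,0,0,0,0,-0.001,0],[0,0,0,0,0,-0.001,0]]]'
python3 -m crank '[[[0,0,0,0,0,-0.001,0],[0,0,0,0,0,-0.001,0]]]'
python3 -m crank '[[[0,0,0,0,0,0.02,0],[0,0,0,0.03,0,0.02,0],[0,0,0,0.064,-0.003,0.02,0],[0,0,0,0.064,-0.003,0.02,0],[0,0,0,0.064,-0.003,0.02,0],[0,0,0,0.064,-0.003,0.005,0],[0,0,0,0.064,-0.003,0.002,0],[0,0,0,0.064,-0.003,0.001,0],[0,0,0,0.064,-0.003,0.001,0]]]'
python3 -m crank '[[[0,0,0,0,0,-0.001,0],[0,0,0,0,0,-0.001,0]]]'
python3 -m crank '[[[0,0,0,0,0,-0.001,0],[0,0,0,0,0,-0.001,0]]]'
```

```text
t: 32.75
tool_pos: [502.8, -26.4, 256.4]
tool_rot: [[0.044, 0.999, 0.001], [0.999, -0.044, -0.0], [-0.0, 0.001, -1.0]]
ft_force: [-0.5, 0.9, -0.2]
opening: 0.3
t: 32.92
tool_pos: [502.8, -26.5, 255.5]
tool_rot: [[0.044, 0.999, 0.001], [0.999, -0.044, -0.0], [-0.0, 0.001, -1.0]]
ft_force: [-0.1, 0.0, 2.5]
opening: -0.3
t: 33.08
tool_pos: [502.8, -26.4, 255.4]
tool_rot: [[0.044, 0.999, 0.002], [0.999, -0.044, -0.0], [-0.0, 0.002, -1.0]]
ft_force: [-4.9, 1.6, 17.0]
opening: -0.2
t: 33.83
tool_pos: [565.6, -29.3, 255.5]
tool_rot: [[0.044, 0.999, -0.001], [0.999, -0.044, 0.0], [0.0, -0.001, -1.0]]
ft_force: [-1.2, 1.8, 5.4]
opening: -0.1
t: 34.0
tool_pos: [565.5, -29.3, 255.4]
tool_rot: [[0.044, 0.999, -0.0], [0.999, -0.044, -0.0], [-0.0, -0.0, -1.0]]
ft_force: [-5.7, 1.2, 17.9]
opening: -0.4
t: 34.17
tool_pos: [565.5, -29.3, 255.3]
tool_rot: [[0.044, 0.999, 0.0], [0.999, -0.044, -0.0], [-0.0, 0.0, -1.0]]
ft_force: [-7.9, 1.1, 26.8]
opening: 0.1
```

Both make contact at 255.4–255.5, which is fully home. I'll withdraw and take a final check.

```bash
python3 -m crank '[[[0,0,0,0,0,0.02,0],[0,0,0,0,0,0.05,0],[0,0,0,0,0,0.09,0],[0,0,0,0,0,0.13,0],[0,0,0,-0.03,-0.02,0.15,0],[0,0,0,-0.2,-0.25,0.15,0],[0,0,0,-0.2,-0.25,0.15,0],[0,0,0,-0.2,-0.25,0.15,0],[0,0,0,-0.2,-0.25,0.15,0],[0,0,0,-0.2,-0.25,0.15,0],[0,0,0,-0.2,-0.25,0.15,0],[0,0,0,-0.2,-0.25,0.15,0]]]'
python3 -m crank '[[[0,0,0,-0.06,-0.11,0,0],[0,0,0,-0.06,-0.11,0,0],[0,0,0,-0.06,-0.11,0,0],[0,0,0,-0.06,-0.11,0,0],[0,0,0,-0.06,-0.11,0,0]]]'
python3 - <<'E'
from h import *
im,c=snap('top','t16.png'); cv2.imwrite('pics/t16c.png',cv2.resize(im[100:310,110:490,::-1],None,fx=2.1,fy=2.1,interpolation=cv2.INTER_CUBIC))
E
```

```text
t: 35.17
tool_pos: [364.0, -280.3, 402.9]
tool_rot: [[0.044, 0.999, -0.001], [0.999, -0.044, 0.0], [0.0, -0.001, -1.0]]
ft_force: [1.6, -0.1, -0.1]
opening: -0.0
t: 35.58
tool_pos: [304.7, -390.4, 402.5]
tool_rot: [[0.048, 0.999, -0.001], [0.999, -0.048, 0.001], [0.001, -0.001, -1.0]]
ft_force: [0.3, 0.8, -0.4]
opening: 0.1
```

View pics/t16c.png

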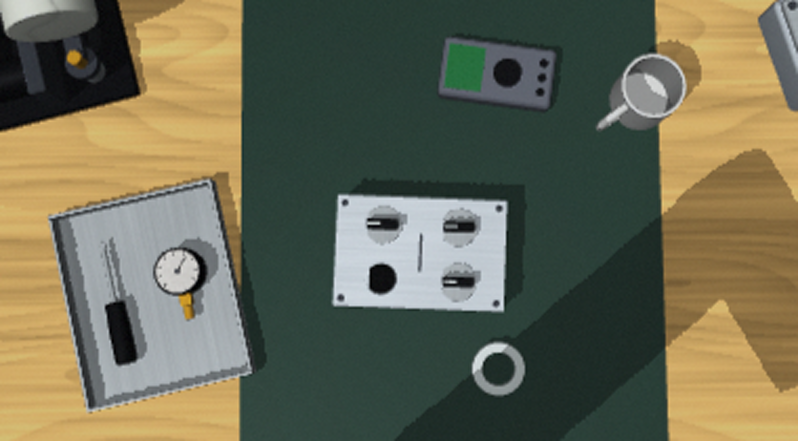

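```bash
python3 -c "
from plant import *
print(hand_in())"
```

```text
the job is handed in; nothing more can be done
None
```

I handed the job in at about 36 s of robot time. `hand_in` gives no verdict, so what follows rests on my own checks.

**What I did:** I put the pressure gauge and the screwdriver in the steel tray, then pushed the case over onto its back with shut fingers. The three switches on the bench went into hole2, hole4 and hole3, flats matched. I saw no fourth switch in any view, so hole1 is empty.

**Last checks:**
- **Seating:** I touched the handles of the switches in hole4 and hole3 from above. Both made contact at tool height 255.4–255.5 mm, against about 255 mm expected for fully home. The hole2 switch was not touched this way. It slid in freely, and force rose only at its seat height, 240.1 mm.
- **Scene:** In the final top view the panel is up with three switches aligned, and the gauge and screwdriver are in the tray. The meter, mug and tape look unmoved by eye; I did not remeasure them.

**What disagreed:**
- My detector for measuring switches on the bench failed on the switches once they were in the panel (it read about 96 mm instead of 44), so I ignored it and relied on touch and the pictures.
- Hole spacing from the wrist camera came out about 1% short, so I corrected the aim using the position of the held switch in the image and the first seat.
- Pressing the third switch home stopped about 2 mm higher than the others (242.3 mm); the touch check then showed it at the same height as the hole4 switch.

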